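# Close the board test fixture

## Task

Get the board test fixture ready: press the interface cartridge, which sits proud at the end of the fixture, fully home in its socket before the cover goes on. Then fit the loose cover, square with the deck and its grip bar across the pin slot, over the deck's locating pin - the pin is clamped somewhere along its slot and is hidden under the cover, so slide the cover along the slot until it drops on - and push cover and sprung deck all the way down. Finish while still holding the cover pressed down, and leave the bottle, tin and reel nearby where they stand.

Things in the scene. Friction and masses are not known exactly. Their poses are not given: they have to be found in the camera images.
- cover_grip (a point): middle of the grip bar of the loose jig cover (0.13 to 0.25 kg): an aluminium plate 84 x 84 mm, 18 mm thick, with a black bar on top 14 (x) x 60 (y) x 28 mm high. This point is 32 mm above the underside, 14 mm below the top of the bar; x across the bar (squeeze along it), y along the bar, z up. The cover is the same turned half round. It lies on the bench at the start
- cover_socket (a point): centre of the cover's underside, straight below the grip bar: mouth of the blind round socket for the pin, 13 mm in diameter (1 mm chamfer), 13 mm deep; axes as cover_grip. Keep clear of the drawer cabinet to the left of it (0.17 m high) and the riser shelf behind (under 0.3 m high)
- fixture: the board test fixture, fixed to the bench: grey base 160 (x) x 116 (y) x 24 mm high; origin at the centre of its underside, x along the pin slot towards the cartridge, z up
- deck_top (a point): centre of the top of the fixture's sprung deck (aluminium, 96 x 96 mm), 44 mm above the bench when up; moves with the deck; axes as fixture. The fitted cover lies with its x along x here (either way round), its bar across the slot
- slot_mid (a point): middle of the pin slot, 10 mm above the deck, level with the pin's tip. The steel pin (10 mm diameter, 10 mm high, top 4 mm tapered to 5 mm) is on the slot's line, clamped at an x from -12 to +12 mm of here, different each time; its position is not reported: look or feel. A cover off the pin rides on its tip and sinks the deck if pushed; when the pin finds the socket, deck and cover meet
- deck (a joint): how far the sprung deck is pushed down, m: 0 up, 0.010 at its lower stop. It starts to sink under about 4 N (weight of the cover included) and needs about 9 N at the stop; it springs up when let go. The weight of the cover alone does not sink it
- cartridge_top (a point): centre of the top face of the interface cartridge, a grey block 22 (x) x 34 (y) mm in the fixture's base, on the slot's line 78 mm along x from deck_top, axes as deck_top; moves with the cartridge. At the start it stands 2.5 to 4 mm above the raised deck's top, fully home about 4 mm below it (40 mm above the bench)
- cartridge (a joint): how far the cartridge is pushed in, m: 0 to 0.0015 at the start, 0.008 fully home. It takes 5 to 6 N to move and stays where it is left
- flux_bottle_mid (a point): bystander: small brown bottle, standing, 30 mm in diameter, 73 mm high; point at its centre half-way up
- tip_tin_mid (a point): bystander: flat round tin, 59 mm in diameter, 23 mm high; point at its centre half-way up
- solder_reel_mid (a point): bystander: solder reel standing on its flange, 48 mm in diameter, 40 mm high; point at its centre half-way up
Mind the look-alikes: they are no part of the job. Of the things that look like the part that bears cover_grip, the larger one is meant.

How it is judged:
By the outcome, as a careful person would: the job done as asked, in the order asked, and still so for the second after the job is handed in, while the arm keeps its last pose, push and grip.
It also fails if it takes over 72 s, if anything falls off the work surface, if the arm or the gripper's body presses on something with over 40 N, if the wrist force passes 120 N, or if a joint passes its speed limit or range.

## Robot

A 7-joint arm with a two-finger parallel gripper is mounted at the origin on a cart in front of the work surface, level with it; the furniture and walls round the work are solid. World frame = base frame: x ahead of the robot, y to its left, z up, the work surface at z = 0. Lengths are in m, angles in rad, forces in N, time in s.
With the tool pointing down it reaches from about 0.35 to 0.9 m from the base axis. Payload 8.1 kg.
Tool frame: the origin (TCP) lies at the very end of the fingers, on their centre line; the grasp point (between the pads) lies 19 mm behind it (hold_point_z is the distance from the TCP to the grasp point, in m); z points along the fingers, y is the line along which they close (so a half turn about z gives the same grasp; the last joint's range is limited). The gripper opens to 92 mm and grips with 3 to 60 N. Pads are 19 mm wide; open, the fingers measure 130 mm over their backs; the gripper's body (75 mm by 190 mm) begins 47 mm behind the grasp point.
Start: joints at [-1.291, 0.434, 0.025, 1.573, -0.012, 1.134, -0.075], TCP at [0.233, 0.58, 0.199] pointing down, gripper open.
Joint ranges: [-2.62, 2.62], [-0.44, 2.09], [-1.27, 1.32], [0.08, 2.57], [-1.32, 4.46], [0.12, 2], [-2.74, 2.74]. Speed limits (rad/s): [2.22, 2.22, 3.01, 3.01, 3.14, 3.14, 3.14].

## Interface

Orientations are given as a unit quaternion [w, x, y, z].
In Python, from plant import sense, capture, finish_job, recognise, hold_point_z gives the robot as it stands.
- The arm moves only by the tool jog_arm, never from a script. Its argument "series" is a list of rows, each a list of 5 numbers: the opening, from 0 (shut) to 1 (fully open), then the shift along the world's x, y, z in m, then the turn about the world's z in degrees. In form: [[claw, dx, dy, dz, turn], ...]. A call has 1 to 5 rows; each row is the pose to reach, as a shift and turn from the pose commanded when the call began; what a row does not reach only later rows make up. A row lasts 1/10 s, in which the tool goes at most 50 mm and 8.59 degrees, less where a joint would pass 70% of its speed; a pose out of reach is approached as far as the arm can. A call with a gripper value outside its range is refused whole. The fingers move at their own pace and stop on an object; "newtons" is the grip in N (left out, the last holds). Time passes only in rows, so rows that repeat a pose let the fingers close. It gives the time, the measured TCP pose, the force, the opening and the grip force at its end, in the units of the state.
- sense(): the state, without advancing time (a new reading comes with each control period).
- capture(name): name is "side" or "top" or "wrist"; returns a dict with "pixels" (420x560x3 uint8, blue, green, red), "fx", "fy", "cx", "cy" (pixels), "k1" (the pictures are not rectified: a ray, as slopes to the right and down, at radius r is drawn at 1 + k1 r^2 times it, then the intrinsics apply), "extrinsics" (4x4, takes a point from world to camera coordinates); the wrist camera has in their place "mount" (4x4, takes a point from camera to tool coordinates, whose origin is the TCP and whose axes are the flange's). Camera axes: x right, y up, looking along -z (the intrinsics and any distortion apply to the point x, -y, -z); pixel columns grow to the right and rows downward; lengths in m; the calibration is good to about 2 mm. A picture is of the moment at which its call begins: read the wrist's pose just before it. There is no depth.
- finish_job(): hands the job in; it is judged then, once.
Trained networks look in a picture, given as the dict that the camera call returned (one of the last four; its "shot" number tells which), for a name from the list of things; names that differ only in an ending like _2 or _b are one class to them, and where a whole thing is asked for, a point or a joint stands for the part that bears it (a point fixed in the world has none). Each returns a list of dicts, best first, with "p" (0 to 1); they miss things now and then, are a little off and sometimes report something else, mostly with a low value. They report only what shows in the picture. A call takes as long as a camera call. They do not tell look-alikes from the thing itself.
- recognise(picture, label): "location" ([x, y, z] in m, in the coordinates of the camera as it stood for that picture, good to about 4 mm: the middle of the surface that is visible of it).
The state is a dict: "t": time; "qpos": joint angles; "dq": joint speeds; "tau": joint torques, N m; "tcp_pos": TCP position; "tool_rot": TCP orientation; "ft_force": force on the tool from outside, world axes, zero at the start; "moment": the same for the moment, N m; "gripper_width": finger opening in m; "grasp_force": force on a finger pad.
Only numpy, scipy, OpenCV 4.12 (cv2) and the standard library are available. Lean on these libraries where they do the work, as an engineer would, in place of code of your own. Each camera call takes 0.05 s, during which the arm holds its last target. There are 200 camera calls.

## Working session

There is one attempt and no reset: what is moved stays moved. The work goes in short steps, Python scripts to look and compute and a tool call to move; the robot and the scene stay as the last step left them, time stands still between calls to the robot, and variables do not carry over. Pictures are saved under pics/ and viewed, at most 10 in all, crops included, and the job is handed in when it is done.

Besides the shell and the picture viewer there is one more tool, called after "Call:" as name([rows], argument=value, ...), one row to a line, values as JSON. jog_arm: Moves the arm, as the interface text tells. Its arguments: {"type":"object","properties":{"series":{"type":"array","items":{"type":"array","items":{"type":"number"}}},"newtons":{"type":"number"}},"required":["series"]}

```bash
mkdir -p pics
cat > h.py <<'E'
import numpy as np, cv2
from plant import sense, capture, finish_job, recognise, hold_point_z
from scipy.spatial.transform import Rotation as R
def ext(c, s=None):
    if 'extrinsics' in c: return np.array(c['extrinsics'])
    q=s['tool_rot']; T=np.eye(4); T[:3,:3]=R.from_quat([q[1],q[2],q[3],q[0]]).as_matrix(); T[:3,3]=s['tcp_pos']
    return np.linalg.inv(T@np.array(c['mount']))
def world(c,p,s=None): return (np.linalg.inv(ext(c,s))@np.r_[p,1])[:3]
def proj(c,P,s=None):
    p=(ext(c,s)@np.r_[P,1])[:3]; a=np.array([p[0],-p[1]])/-p[2]; a=a*(1+c['k1']*(a@a))
    return np.array([c['fx']*a[0]+c['cx'],c['fy']*a[1]+c['cy']])
def ray(c,u,v,z,s=None):
    d=np.array([(u-c['cx'])/c['fx'],(v-c['cy'])/c['fy']]); a=d.copy()
    for _ in range(20): a=d/(1+c['k1']*(a@a))
    M=np.linalg.inv(ext(c,s)); o=M[:3,3]; w=M[:3,:3]@np.array([a[0],-a[1],-1]); return o+w*(z-o[2])/w[2]
NAMES=['cover_grip','fixture','deck_top','cartridge_top','flux_bottle_mid','tip_tin_mid','solder_reel_mid']
E
cat > a.py <<'E'
from h import *
s=sense(); print(s['t'],s['tcp_pos'],s['tool_rot'],hold_point_z)
for n in ['top','side']:
    c=capture(n); cv2.imwrite(f'pics/{n}0.png',c['pixels'])
    for l in NAMES:
        for r in recognise(c,l)[:3]:
            w=world(c,r['location']); print(n,l,round(r['p'],2),w.round(3),proj(c,w).round())
E
python3 a.py
```

```text
0.0 [0.2332925  0.57923248 0.19863537] [-8.53425374e-05  1.90261013e-01  9.81733228e-01 -7.80352606e-04] 0.0188
top cover_grip 0.9 [0.661 0.11  0.013] [174. 161.]
top cover_grip 0.61 [ 0.56  -0.009  0.02 ] [215. 197.]
top fixture 0.74 [ 0.422 -0.321  0.045] [328. 247.]
top deck_top 0.66 [ 0.405 -0.326  0.043] [330. 253.]
top flux_bottle_mid 0.15 [ 0.562 -0.006  0.019] [214. 196.]
top tip_tin_mid 0.92 [ 0.601 -0.355  0.027] [339. 182.]
top solder_reel_mid 0.82 [ 0.369 -0.473  0.039] [383. 266.]
side cover_grip 0.63 [ 0.556 -0.013  0.014] [262. 189.]
side cover_grip 0.53 [0.66  0.107 0.014] [275. 160.]
side fixture 0.93 [ 0.417 -0.338  0.043] [267. 271.]
side deck_top 0.59 [ 0.401 -0.328  0.044] [259. 270.]
side deck_top 0.43 [ 0.477 -0.315  0.052] [284. 255.]
side deck_top 0.25 [ 0.415 -0.337  0.041] [266. 272.]
side flux_bottle_mid 0.68 [ 0.568 -0.235  0.043] [301. 226.]
side tip_tin_mid 0.69 [ 0.6   -0.355  0.022] [333. 257.]
side tip_tin_mid 0.58 [ 0.416 -0.339  0.041] [267. 272.]
side tip_tin_mid 0.21 [ 0.557 -0.018  0.017] [263. 189.]
side solder_reel_mid 0.94 [ 0.362 -0.486  0.034] [273. 329.]
```

View pictures.

```bash
python3 -c "
import cv2,numpy as np
a=cv2.imread('pics/top0.png');b=cv2.imread('pics/side0.png')
cv2.imwrite('pics/top_c.png',cv2.resize(a[120:320,130:430],None,fx=2.6,fy=2.6,interpolation=cv2.INTER_CUBIC))
"
```

```text
(no output)
```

View pics/side0.png

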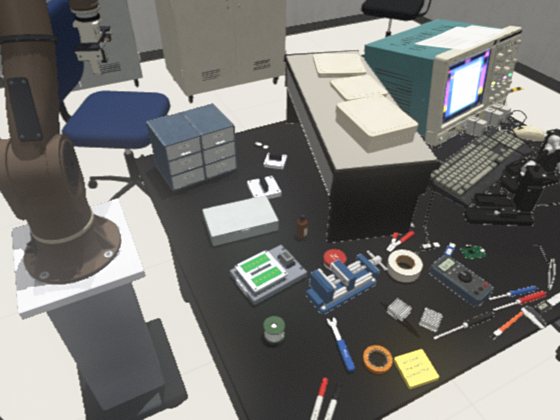

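View pics/top_c.png

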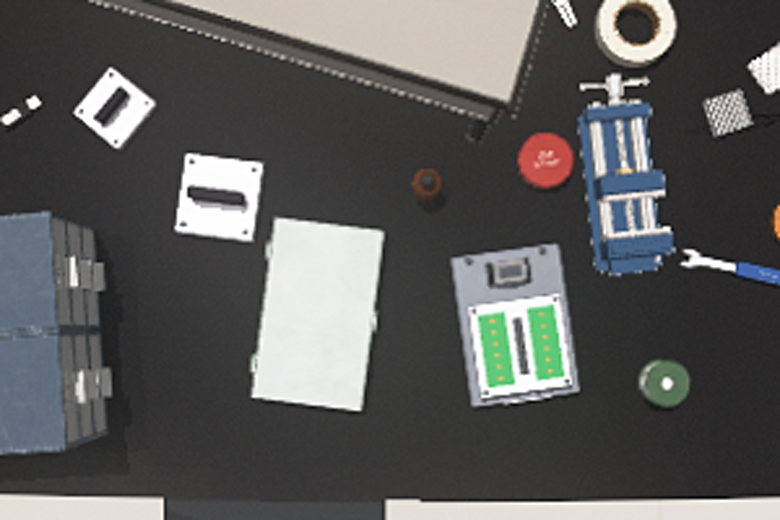

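The crop shows two cover look-alikes. The large plate is at full-image pixel (214,196) and the small one at (174,161). The large plate is the 84 mm cover, so it is the one meant. The fixture is at (328,247), with the cartridge at its upper end (world +x) at about (327,224). I'll take the wrist view over the cover as the confirming crop, on the way to the fixture.

Call:
jog_arm([
  [1,0.03,-0.02,0.035,-8],
  [1,0.06,-0.04,0.07,-16],
  [1,0.09,-0.07,0.1,-24],
  [1,0.11,-0.115,0.1,-32],
  [1,0.13,-0.16,0.1,-40],
])

```text
t: 1.3
tcp_pos: [0.3647, 0.4191, 0.3005]
tool_rot: [0.0, 0.517, 0.856, 0.001]
ft_force: [-0.1, 0.2, 0.3]
gripper_width: 0.0919
grasp_force: 0.0
```

Call:
jog_arm([
  [1,0.015,-0.045,0,-8],
  [1,0.03,-0.09,0,-16],
  [1,0.045,-0.135,0,-24],
  [1,0.06,-0.18,0,-28],
  [1,0.075,-0.225,0,-28],
])

```text
t: 1.8
tcp_pos: [0.4386, 0.1933, 0.2997]
tool_rot: [-0.0, 0.708, 0.707, 0.0]
ft_force: [0.5, 1.1, 0.2]
gripper_width: 0.0916
grasp_force: 0.0
```

Call:
jog_arm([
  [1,0.01,-0.045,0,0],
  [1,0.02,-0.09,0,0],
  [1,0.03,-0.135,0,0],
  [1,0.03,-0.18,0,0],
  [1,0.03,-0.2,0,0],
])

```text
t: 2.3
tcp_pos: [0.468, -0.0096, 0.2999]
tool_rot: [0.001, 0.709, 0.706, 0.0]
ft_force: [-0.2, 1.2, 0.8]
gripper_width: 0.092
grasp_force: 0.0
```

```bash
cat > w.py <<'E'
from h import *
import sys
s=sense(); c=capture('wrist'); import pickle; pickle.dump((s,c),open(f'w{sys.argv[1]}.pkl','wb'))
print(s['t'],np.round(s['tcp_pos'],4),np.round(s['tool_rot'],4),np.round(s['ft_force'],2))
cv2.imwrite(f'pics/w{sys.argv[1]}.png',c['pixels'])
for l in sys.argv[2:]:
    for r in recognise(c,l)[:3]:
        w=world(c,r['location'],s); print(l,round(r['p'],2),w.round(4),proj(c,w,s).round())
E
python3 w.py 1 cover_grip
```

```text
2.3 [ 0.468  -0.0096  0.2999] [5.000e-04 7.086e-01 7.056e-01 1.000e-04] [-0.19  1.23  0.76]
cover_grip 0.86 [0.6596 0.1121 0.0135] [403.  93.]
```

View pics/w1.png

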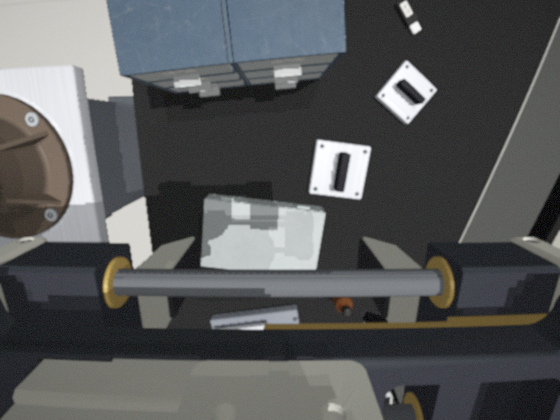

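Enlarged view: the large cover is at (340,170) and the small look-alike at (405,92). The plate is clearly larger at (340,170), so that one is meant. Next I measure its plate and bar, and move over the fixture.

```bash
cat > cov.py <<'E'
from h import *
import pickle
s,c=pickle.load(open('w1.pkl','rb')); g=cv2.cvtColor(c['pixels'],cv2.COLOR_BGR2GRAY)
x0,y0,x1,y1=300,130,382,208
sub=(g[y0:y1,x0:x1]>150).astype(np.uint8)
k=max(cv2.findContours(sub,cv2.RETR_EXTERNAL,cv2.CHAIN_APPROX_NONE)[0],key=cv2.contourArea)
P=np.array([ray(c,p[0][0]+x0,p[0][1]+y0,0.018,s)[:2] for p in k],np.float32)
print('plate',cv2.minAreaRect(P*1000))
m=np.zeros_like(sub); cv2.drawContours(m,[cv2.convexHull(k)],-1,1,-1); m=cv2.erode(m,np.ones((9,9)))
d=((g[y0:y1,x0:x1]<80)&(m>0)).astype(np.uint8)
k=max(cv2.findContours(d,cv2.RETR_EXTERNAL,cv2.CHAIN_APPROX_NONE)[0],key=cv2.contourArea)
for z in(.018,.046):
    P=np.array([ray(c,p[0][0]+x0,p[0][1]+y0,z,s)[:2] for p in k],np.float32); print('bar',z,cv2.minAreaRect(P*1000))
E
python3 cov.py
```

```text
plate ((566.2210693359375, -4.875614166259766), (86.03207397460938, 86.54598999023438), 82.84176635742188)
bar 0.018 ((568.5640869140625, -7.909816741943359), (59.2076416015625, 15.799817085266113), 82.76895141601562)
bar 0.046 ((562.6154174804688, -3.6845474243164062), (55.66862487792969, 14.855422019958496), 82.76898193359375)
```

Call:
jog_arm([
  [0.8,0,-0.05,0,0],
  [0.6,0,-0.1,0,0],
  [0.4,0,-0.15,0,0],
  [0.2,-0.02,-0.195,0,0],
  [0,-0.04,-0.24,0,0],
])

```text
t: 2.9
tcp_pos: [0.4284, -0.2455, 0.2994]
tool_rot: [0.0, 0.706, 0.708, -0.0]
ft_force: [-0.3, -0.3, 0.5]
gripper_width: 0.0563
grasp_force: 0.0
```

Call:
jog_arm([
  [0,0,-0.045,-0.02,0],
  [0,0,-0.09,-0.04,0],
  [0,0,-0.1,-0.05,0],
])

```text
t: 3.2
tcp_pos: [0.4272, -0.3485, 0.248]
tool_rot: [0.0, 0.708, 0.706, -0.001]
ft_force: [0.7, 0.9, 0.3]
gripper_width: 0.0323
grasp_force: 0.0
```

```bash
python3 w.py 2 fixture deck_top cartridge_top
```

```text
3.2 [ 0.4272 -0.3485  0.248 ] [ 0.      0.7081  0.7061 -0.0011] [0.66 0.94 0.25]
fixture 0.66 [ 0.431  -0.3129  0.044 ] [281. 155.]
fixture 0.22 [ 0.4818 -0.3157  0.0469] [320. 157.]
deck_top 0.66 [ 0.4098 -0.3247  0.0461] [264. 164.]
cartridge_top 0.63 [ 0.4814 -0.3144  0.0493] [320. 156.]
```

View pics/w2.png

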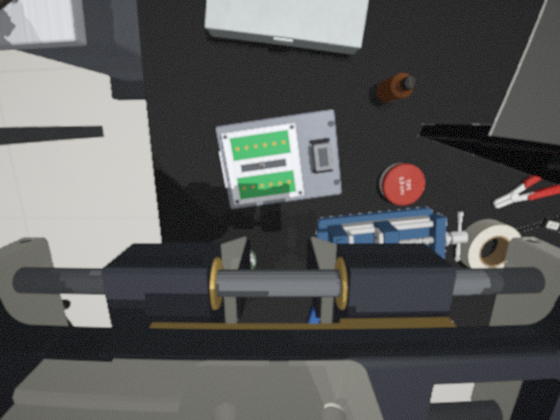

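The fixture shows the deck at (262,163), the slot at about (264,164) and the cartridge at (321,156). I'll measure it and enlarge the slot.

```bash
cat > fx.py <<'E'
from h import *
import pickle,sys
s,c=pickle.load(open(f'w{sys.argv[1]}.pkl','rb')); im=c['pixels']; hsv=cv2.cvtColor(im,cv2.COLOR_BGR2HSV); g=cv2.cvtColor(im,cv2.COLOR_BGR2GRAY)
x0,y0,x1,y1=map(int,sys.argv[2:6])
# deck = hull of white plate pixels
sub=((g>195)&(hsv[...,1]<60)).astype(np.uint8)[y0:y1,x0:x1]
sub=cv2.morphologyEx(sub,cv2.MORPH_CLOSE,np.ones((3,3)))
k=max(cv2.findContours(sub,cv2.RETR_EXTERNAL,cv2.CHAIN_APPROX_NONE)[0],key=cv2.contourArea)
W=lambda k,z:np.array([ray(c,p[0][0]+x0,p[0][1]+y0,z,s)[:2]*1000 for p in k],np.float32)
print('deck',cv2.minAreaRect(W(k,.044)))
m=np.zeros_like(sub); cv2.drawContours(m,[cv2.convexHull(k)],-1,1,-1); m=cv2.erode(m,np.ones((7,7)))
d=((g[y0:y1,x0:x1]<90)&(m>0)).astype(np.uint8)
k=max(cv2.findContours(d,cv2.RETR_EXTERNAL,cv2.CHAIN_APPROX_NONE)[0],key=cv2.contourArea)
print('slot',cv2.minAreaRect(W(k,.044)))
cv2.imwrite(f'pics/fx{sys.argv[1]}.png',cv2.resize(im[y0:y1,x0:x1],(780,int(780*(y1-y0)/(x1-x0))),interpolation=cv2.INTER_CUBIC))
E
python3 fx.py 2 210 105 350 212
```

```text
deck ((408.4092102050781, -325.6300354003906), (95.60950469970703, 95.96208190917969), 8.084025382995605)Traceback (most recent call last):
  File "fx.py", line 13, in <module>
    k=max(cv2.findContours(d,cv2.RETR_EXTERNAL,cv2.CHAIN_APPROX_NONE)[0],key=cv2.contourArea)
ValueError: max() iterable argument is empty
```

```bash
python3 -c "
import cv2
a=cv2.imread('pics/w2.png')[145:183,225:345]
cv2.imwrite('pics/fx2.png',cv2.resize(a,None,fx=6.5,fy=6.5,interpolation=cv2.INTER_CUBIC))"
```

```text
(no output)
```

View pics/fx2.png

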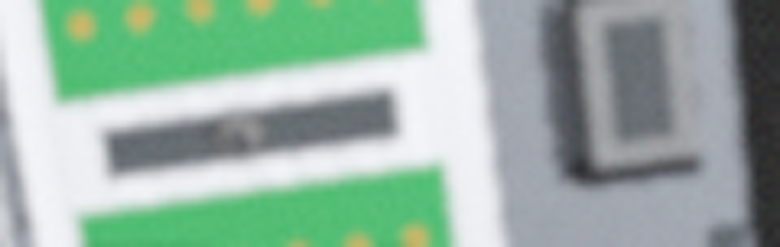

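Call:
jog_arm([
  [0,0.03,0.015,-0.035,8],
  [0,0.058,0.034,-0.07,8],
  [0,0.058,0.034,-0.11,8],
  [0,0.058,0.034,-0.13,8],
  [0,0.058,0.034,-0.14,8],
])

```text
t: 3.9
tcp_pos: [0.4871, -0.3077, 0.1083]
tool_rot: [-0.001, 0.654, 0.756, 0.0]
ft_force: [-0.5, 0.4, 0.5]
gripper_width: 0.0007
grasp_force: 0.0
```

```bash
python3 w.py 3 deck_top cartridge_top
```

```text
3.9 [ 0.4871 -0.3077  0.1083] [-1.100e-03  6.542e-01  7.563e-01  4.000e-04] [-0.55  0.42  0.46]
deck_top 0.65 [ 0.4044 -0.3152  0.045 ] [182. 206.]
cartridge_top 0.71 [ 0.4832 -0.3125  0.0489] [272. 217.]
cartridge_top 0.42 [ 0.5728 -0.2299  0.0571] [399. 137.]
```

The crop shows the slot running from (107,150) to (398,112), with the pin tip at about (240,130). That is full-image pixel (262,165), a little to the -x side of the slot's middle. I'll work that out, and use the nearer view too.

```bash
cat > pin.py <<'E'
from h import *
import pickle
s,c=pickle.load(open('w2.pkl','rb'))
D=np.array([.4084,-.3256]);a=np.radians(8.1);X=np.array([np.cos(a),np.sin(a)]);Y=np.array([-X[1],X[0]])
f=lambda u,v,z,s,c:((lambda w:(w.round(4),(1000*(w[:2]-D)@np.c_[X,Y]).round(1)))(ray(c,u,v,z,s)))
q=lambda x,y:(225+x/6.5-.4,145+y/6.5-.4)
for n,p,z in[('slotL',q(107,150),.044),('slotR',q(398,112),.044),('pin',q(240,130),.054),('cart',q(640,85),.047)]: print(n,f(*p,z,s,c))
s,c=pickle.load(open('w3.pkl','rb'))
cv2.imwrite('pics/fx3.png',cv2.resize(c['pixels'][120:320,100:380],None,fx=2.8,fy=2.8,interpolation=cv2.INTER_CUBIC))
E
python3 pin.py
```

```text
slotL (array([ 0.3791, -0.3295,  0.044 ]), array([-29.6,   0.3]))
slotR (array([ 0.438, -0.322,  0.044]), array([29.8, -0.6]))
pin (array([ 0.4067, -0.3243,  0.054 ]), array([-1.5,  1.6]))
cart (array([ 0.4861, -0.3163,  0.047 ]), array([78.2, -1.7]))
```

View pics/fx3.png

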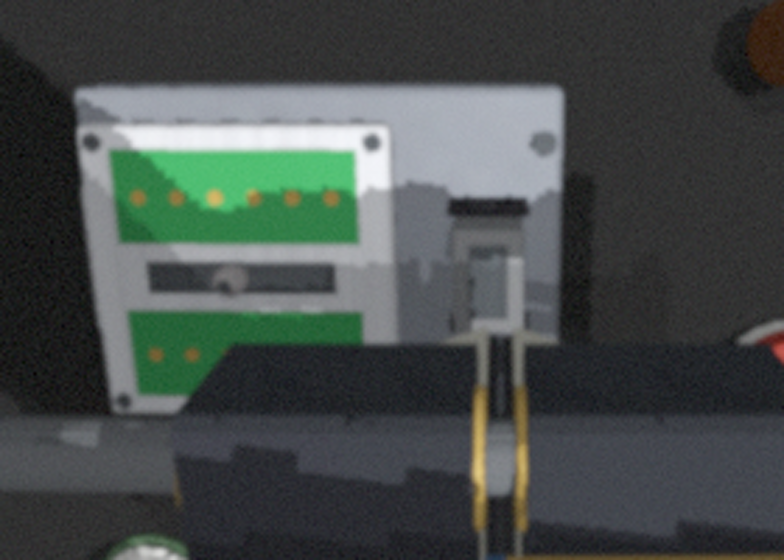

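The nearer view has the pin tip at crop (230,278), the slot ends at (148,278) and (336,278), and the cartridge in the middle, below the fingers.

```bash
cat >> pin.py <<'E'
q=lambda x,y:(100+x/2.8-.3,120+y/2.8-.3)
for n,p,z in[('slotL',q(148,278),.044),('slotR',q(336,278),.044),('pin',q(230,277),.054),('cartN',q(490,218),.047),('deckUL',q(77,126),.044),('deckUR',q(390,124),.044)]: print(n,f(*p,z,s,c))
E
python3 pin.py|tail -6
```

```text
slotL (array([ 0.3781, -0.3311,  0.044 ]), array([-30.7,  -1.2]))
slotR (array([ 0.4379, -0.3223,  0.044 ]), array([29.6, -0.9]))
pin (array([ 0.4073, -0.3233,  0.054 ]), array([-0.8,  2.4]))
cartN (array([ 0.4833, -0.2952,  0.047 ]), array([78.4, 19.6]))
deckUL (array([ 0.3545, -0.2855,  0.044 ]), array([-47.7,  47.3]))
deckUR (array([ 0.4494, -0.2715,  0.044 ]), array([48.2, 47.8]))
```

Call:
jog_arm([
  [0,0,-0.007,-0.03,0],
  [0,0,-0.007,-0.05,0],
  [0,0,-0.007,-0.055,0],
  [0,0,-0.007,-0.055,0],
])

```text
t: 4.45
tcp_pos: [0.4869, -0.3179, 0.0554]
tool_rot: [0.0, 0.656, 0.755, 0.0]
ft_force: [-0.2, 0.1, -0.0]
gripper_width: 0.0005
grasp_force: 0.0
```

Call:
jog_arm([
  [0,0,0.003,-0.004,0],
  [0,0,0.003,-0.007,0],
  [0,0,0.003,-0.01,0],
  [0,0,0.003,-0.013,0],
])

```text
t: 4.85
tcp_pos: [0.4866, -0.3149, 0.0416]
tool_rot: [0.0, 0.656, 0.755, 0.0]
ft_force: [-0.1, 0.4, -0.9]
gripper_width: 0.0004
grasp_force: 0.0
```

Call:
jog_arm([
  [0,0,0,-0.002,0],
  [0,0,0,-0.004,0],
  [0,0,0,-0.004,0],
])

```text
t: 5.15
tcp_pos: [0.4861, -0.3148, 0.0371]
tool_rot: [-0.0, 0.656, 0.755, -0.0]
ft_force: [0.0, -0.4, 0.7]
gripper_width: 0.0001
grasp_force: 0.0
```

```bash
python3 w.py 4 cartridge_top; python3 -c "
from h import *
c=capture('side')
for r in recognise(c,'cartridge_top')[:3]: print(r['p'],world(c,r['location']))
u,v=proj(c,[.4856,-.3146,.05]).astype(int);print(u,v)
A=cv2.resize(c['pixels'][v-40:v+40,u-50:u+50],(600,480),interpolation=cv2.INTER_CUBIC)
cv2.imwrite('pics/s4.png',A)"
```

```text
5.15 [ 0.4861 -0.3148  0.0371] [-2.000e-04  6.557e-01  7.550e-01 -1.000e-04] [ 0.03 -0.4   0.68]
cartridge_top 0.6 [ 0.4834 -0.3029  0.0493] [275. 226.]
0.46 [ 0.40385976 -0.32975096  0.0447593 ]
0.44 [ 0.47467988 -0.32000712  0.04720208]
287 253
```

View pics/s4.png

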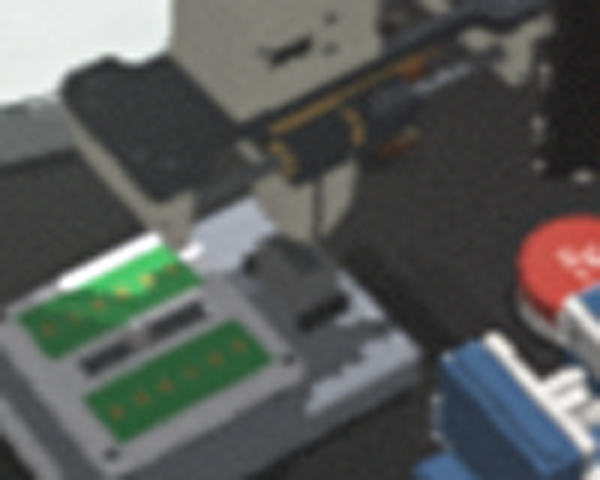

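```bash
cat > ov.py <<'E'
from h import *
import pickle
D=np.array([.4084,-.3256]);a=np.radians(8.1);X=np.array([np.cos(a),np.sin(a)]);Y=np.array([-X[1],X[0]])
def ov(c,s,u,v,tcp,w=50,h=45,k=8):
    A=cv2.resize(c['pixels'][v-h:v+h,u-w:u+w],None,fx=k,fy=k,interpolation=cv2.INTER_CUBIC)
    def box(cx,hx,hy,z,col):
        P=[((proj(c,np.r_[D+(cx+i*hx)*X+j*hy*Y,z],s)-[u-w,v-h]+.5)*k).astype(int) for i,j in((-1,-1),(1,-1),(1,1),(-1,1))]
        cv2.polylines(A,[np.array(P)],True,col,1)
    box(0,.048,.048,.044,(0,0,255)); box(.078,.011,.017,.047,(255,0,255)); box(0,.08,.058,.024,(255,255,0))
    p=((proj(c,tcp,s)-[u-w,v-h]+.5)*k).astype(int); cv2.drawMarker(A,tuple(int(i) for i in p),(0,255,255),0,20,2)
    return A
if __name__=='__main__':
    c=capture('side'); t=sense()['tcp_pos']; s,cw=pickle.load(open('w4.pkl','rb'))
    A=ov(c,None,287,258,t,50,35,7); B=ov(cw,s,255,215,s['tcp_pos'],125,62,2.8)
    B=cv2.resize(B,(700,int(B.shape[0]*700/B.shape[1])))[:320]
    A=A[:280]if len(B)>110 else A
    o=np.vstack([cv2.resize(A,(700,490))[:,:] , B])
    cv2.imwrite('pics/ov.png',cv2.resize(o,(int(700*600/len(o)),600)))
    s2,c2=pickle.load(open('w3.pkl','rb')); print(proj(c2,s2['tcp_pos'],s2))
    print(proj(cw,s['tcp_pos'],s))
E
python3 ov.py
```

```text
[276.58785326 237.42949273]
[276.5897053  237.43177732]
```

View pics/ov.png

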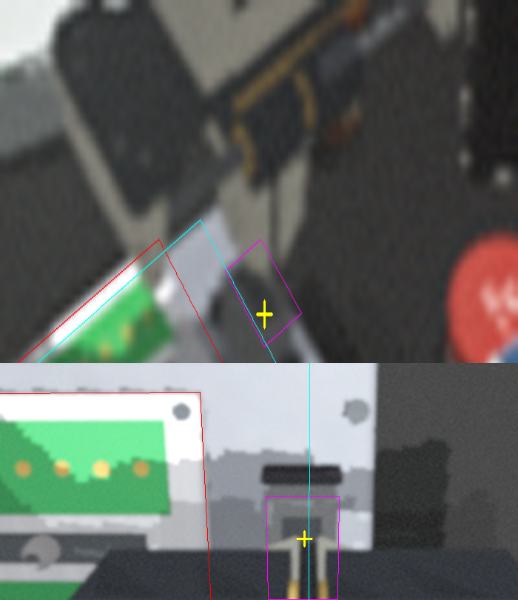

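The overlay puts the closed tips at the cartridge's middle with no force. They appear to have gone into its dark central recess at about (300,525). I'll lift and press with the fingers slightly open, so they stand on the rims.

Call:
jog_arm([
  [0,0,0,0.01,0],
  [0.14,0,0,0.022,0],
  [0.14,0,0,0.022,0],
  [0.14,0,0,0.022,0],
  [0.14,0,0,0.012,0],
])

```text
t: 5.9
tcp_pos: [0.4871, -0.3152, 0.0501]
tool_rot: [0.001, 0.656, 0.755, 0.0]
ft_force: [0.3, -0.0, -0.2]
gripper_width: 0.0128
grasp_force: 0.0
```

Call:
jog_arm([
  [0.14,0,0,-0.003,0],
  [0.14,0,0,-0.005,0],
  [0.14,0,0,-0.007,0],
])

```text
t: 6.2
tcp_pos: [0.486, -0.3148, 0.0419]
tool_rot: [-0.0, 0.656, 0.755, -0.0]
ft_force: [-0.0, -0.7, 0.3]
gripper_width: 0.0127
grasp_force: 0.0
```

Call:
jog_arm([
  [0.14,0,0,-0.002,0],
])

```text
t: 6.3
tcp_pos: [0.4862, -0.315, 0.0401]
tool_rot: [-0.0, 0.656, 0.755, -0.0]
ft_force: [-0.1, 0.7, 0.3]
gripper_width: 0.0124
grasp_force: 0.0
```

Call:
jog_arm([
  [0.14,0,0,-0.002,0],
])

```text
t: 6.4
tcp_pos: [0.4863, -0.3149, 0.0383]
tool_rot: [0.0, 0.656, 0.755, -0.0]
ft_force: [-0.2, -0.1, -0.0]
gripper_width: 0.013
grasp_force: 0.0
```

Call:
jog_arm([
  [0.14,0,0,-0.002,0],
])

```text
t: 6.5
tcp_pos: [0.4864, -0.315, 0.0363]
tool_rot: [0.0, 0.656, 0.755, 0.0]
ft_force: [-0.0, 0.4, 0.7]
gripper_width: 0.0129
grasp_force: 0.0
```

No contact yet. I'll go back exactly to the earlier viewing pose and compare pictures, to see whether the cartridge moved.

Call:
jog_arm([
  [0,0,0,0.04,0],
  [0,0,0.004,0.073,0],
  [0,0,0.004,0.073,0],
  [0,0,0.004,0.073,0],
])

```text
t: 6.9
tcp_pos: [0.4869, -0.3109, 0.1099]
tool_rot: [0.001, 0.655, 0.755, 0.0]
ft_force: [0.1, 0.5, -0.9]
gripper_width: 0.0004
grasp_force: 0.0
```

```bash
python3 w.py 5 cartridge_top; python3 -c "
from h import *
import pickle
from ov import *
o=[]
for n in '35':
    s,c=pickle.load(open(f'w{n}.pkl','rb')); P=np.array(s['tcp_pos'])
    for z in (.047,):
        print(n,[proj(c,np.r_[D+.078*X+.017*Y+i*.011*X,z],s).round(1).tolist() for i in(-1,1)], proj(c,np.r_[D+.048*X+.048*Y,.044],s).round(1))
    o.append(cv2.resize(c['pixels'][170:260,225:325],None,fx=3.9,fy=3.9,interpolation=cv2.INTER_CUBIC))
cs=capture('side');a=cv2.imread('pics/side0.png');A=[cv2.resize(x[235:280,240:310],(390,250),interpolation=cv2.INTER_CUBIC) for x in(a,cs['pixels'])]
cv2.imwrite('pics/cmp.png',np.vstack([np.hstack(o)[:350],np.hstack(A)]))"
```

```text
6.9 [ 0.4869 -0.3109  0.1099] [7.000e-04 6.554e-01 7.552e-01 4.000e-04] [ 0.1   0.53 -0.92]
cartridge_top 0.77 [ 0.4827 -0.3109  0.0473] [272. 211.]
3 [[261.4, 200.4], [287.0, 200.5]] [238.7 163.8]
5 [[262.0, 196.3], [287.5, 196.3]] [239.2 159.8]
```

View pics/cmp.png

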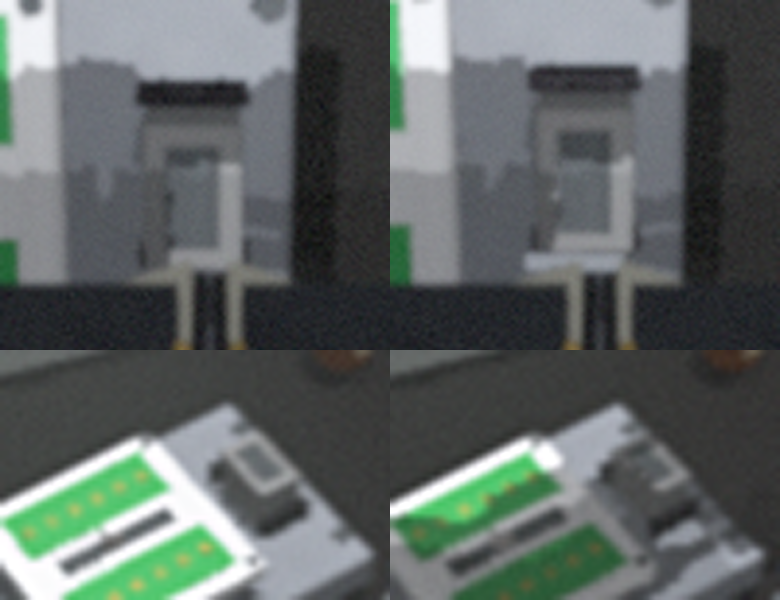

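Compared with the start, the cartridge has not moved (upper panels: its top face at (190,190) and (585,175)). In the side view the tips seemed to stop at its top face, so the real tip height may be above the reported one. I'll descend under guard until I feel contact.

Call:
jog_arm([
  [0,0,-0.004,-0.04,0],
  [0,0,-0.004,-0.068,0],
  [0,0,-0.004,-0.073,0],
  [0,0,-0.004,-0.074,0],
  [0,0,-0.004,-0.075,0],
])

```text
t: 7.55
tcp_pos: [0.4867, -0.3155, 0.0352]
tool_rot: [0.001, 0.656, 0.755, 0.0]
ft_force: [0.3, 0.3, 0.1]
gripper_width: 0.0004
grasp_force: 0.0
```

Call:
jog_arm([
  [0,0,0,-0.001,0],
  [0,0,0,-0.002,0],
])

```text
t: 7.75
tcp_pos: [0.487, -0.3152, 0.0334]
tool_rot: [0.001, 0.656, 0.755, 0.0]
ft_force: [-0.2, -0.2, -0.6]
gripper_width: 0.0005
grasp_force: 0.0
```

Call:
jog_arm([
  [0,0,0,-0.001,0],
  [0,0,0,-0.002,0],
])

```text
t: 7.95
tcp_pos: [0.4866, -0.3149, 0.0308]
tool_rot: [0.0, 0.656, 0.755, 0.0]
ft_force: [1.0, -0.3, -0.3]
gripper_width: 0.0001
grasp_force: 0.0
```

Call:
jog_arm([
  [0,0,0,-0.001,0],
  [0,0,0,-0.002,0],
])

```text
t: 8.15
tcp_pos: [0.4864, -0.3149, 0.0284]
tool_rot: [0.0, 0.656, 0.755, 0.0]
ft_force: [0.1, 0.9, -0.4]
gripper_width: 0.0003
grasp_force: 0.0
```

Call:
jog_arm([
  [0,0,0,-0.001,0],
  [0,0,0,-0.002,0],
])

```text
t: 8.35
tcp_pos: [0.4863, -0.3149, 0.0264]
tool_rot: [0.0, 0.656, 0.755, 0.0]
ft_force: [0.2, 0.3, 0.1]
gripper_width: 0.0003
grasp_force: 0.0
```

Call:
jog_arm([
  [0,0,0,-0.001,0],
  [0,0,0,-0.002,0],
])

```text
t: 8.55
tcp_pos: [0.4863, -0.3149, 0.0243]
tool_rot: [-0.0, 0.656, 0.755, 0.0]
ft_force: [0.2, 0.3, 0.1]
gripper_width: 0.0007
grasp_force: 0.0
```

Call:
jog_arm([
  [0,0,0,-0.001,0],
  [0,0,0,-0.002,0],
])

```text
t: 8.75
tcp_pos: [0.4863, -0.3149, 0.0223]
tool_rot: [-0.0, 0.656, 0.755, -0.0]
ft_force: [0.1, -0.6, -1.0]
gripper_width: 0.0008
grasp_force: 0.0
```

```bash
python3 w.py 6 cartridge_top; python3 -c "
from h import *
import pickle
from ov import *
s,c=pickle.load(open('w6.pkl','rb')); print(s['moment'],s['tau'])
print([proj(c,np.r_[D+.078*X+j*.017*Y,z],s).round(1).tolist() for z in(.047,.04) for j in (1,-1)])
cs=capture('side');ct=capture('top');t=np.array(s['tcp_pos']);o=[]
for q in(cs,ct):
    u,v=proj(q,t).astype(int); print(u,v)
    A=cv2.resize(q['pixels'][v-32:v+28,u-32:u+33],(390,360),interpolation=cv2.INTER_CUBIC)
    for P,col in((t,(0,255,255)),(t+[0,0,.03],(0,0,255))):
        p=(proj(q,P)-[u-32,v-32]+.5)*6; cv2.circle(A,tuple(int(i) for i in p),3,col,1)
    o.append(A)
w=cv2.resize(c['pixels'][140:250,200:360],(349,240),interpolation=cv2.INTER_CUBIC)
r=np.zeros((240,780,3),np.uint8); r[:,:349]=w; r[:,400:749]=cv2.resize(pickle.load(open('w5.pkl','rb'))[1]['pixels'][140:250,200:360],(349,240))
cv2.imwrite('pics/six.png',np.vstack([np.hstack(o),r]))"
```

```text
8.75 [ 0.4863 -0.3149  0.0223] [-0.      0.6556  0.7551 -0.    ] [ 0.08 -0.65 -1.02]
cartridge_top 0.61 [ 0.4798 -0.3026  0.047 ] [268. 232.]
[-0.07273797  0.05348207 -0.05521931] [-6.54086354e-02 -6.38753057e+01  1.18167230e+01 -2.10101330e+01
  3.43872712e-02  1.30980201e-01 -1.98385015e-02]
[[275.3, 224.6], [275.4, 277.8], [275.4, 220.9], [275.5, 272.3]]
287 261
324 223
```

View pics/six.png

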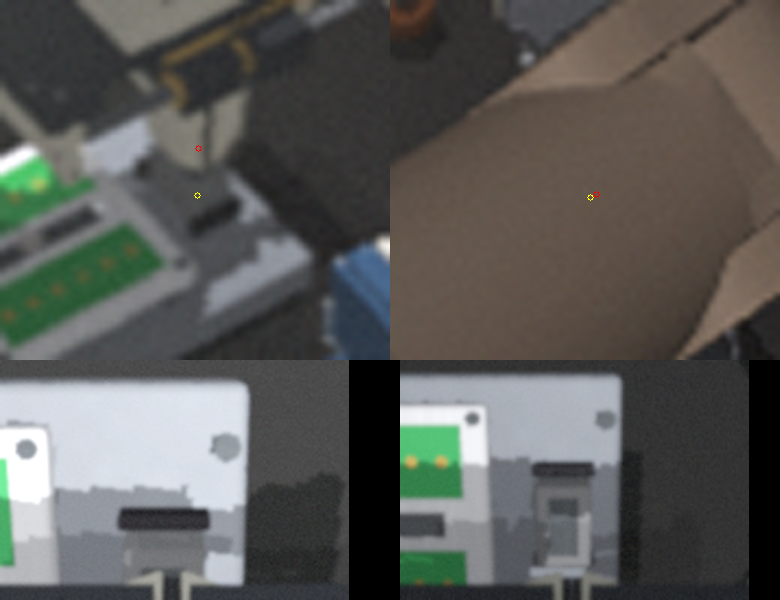

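```bash
python3 -c "
from h import *
import pickle
from ov import *
from scipy.optimize import least_squares
L={n:pickle.load(open(f'w{n}.pkl','rb')) for n in '2356'}
s,c=L['6'];M=np.linalg.inv(ext(c,s));print('cam',M[:3,3].round(4),'dir',-M[:3,2].round(3),c['fx'])
for n in '2356':
  s,c=L[n];print(n,proj(c,np.r_[D+.048*X+.048*Y,.044],s).round(1))
tri=lambda obs:least_squares(lambda P:np.concatenate([proj(L[n][1],P,L[n][0])-o for n,o in obs]),[.48,-.3,.04])
for nm,obs in {'deckUR':[('5',(239.4,160.2)),('6',(222.5,170.8))],'cartN':[('3',(274,197)),('5',(275,192.7)),('6',(275,215.7))]}.items():
  r=tri(obs);print(nm,r.x.round(4),r.fun.round(1),(1000*(r.x[:2]-D)@np.c_[X,Y]).round(1))
"
```

```text
cam [ 0.4771 -0.2433  0.209 ] dir [ 0.038 -0.263 -0.964] 297.2541932794799
2 [294.8 121.8]
3 [238.7 163.8]
5 [239.2 159.8]
6 [221.4 170.1]
deckUR [ 0.4489 -0.2725  0.0386] [ 0.1  0.2 -0.1 -0.1] [47.6 46.9]
cartN [ 0.4834 -0.3013  0.018 ] [ 0.2 -0.3 -0.4  0.2  0.1  0. ] [77.6 13.5]
```

The views are ambiguous, so I'll probe by touch: closed tips on the cartridge's +y rim first, then the deck as a height reference.

Call:
jog_arm([
  [0,0,0,0.035,0],
  [0,-0.002,0.013,0.035,0],
  [0,-0.002,0.013,0.025,0],
  [0,-0.002,0.013,0.022,0],
  [0,-0.002,0.013,0.02,0],
])

```text
t: 9.45
tcp_pos: [0.4836, -0.3016, 0.0413]
tool_rot: [-0.001, 0.656, 0.755, -0.0]
ft_force: [-0.5, 0.1, 0.3]
gripper_width: 0.0005
grasp_force: 0.0
```

Call:
jog_arm([
  [0,0,0,0.02,0],
  [0,-0.035,-0.03,0.02,0],
  [0,-0.035,-0.03,0.004,0],
  [0,-0.035,-0.03,0.002,0],
])

```text
t: 9.85
tcp_pos: [0.4476, -0.3323, 0.0431]
tool_rot: [-0.001, 0.657, 0.754, -0.0]
ft_force: [0.4, -0.0, -0.5]
gripper_width: 0.0003
grasp_force: 0.0
```

Call:
jog_arm([
  [0,0,0,-0.002,0],
  [0,0,0,-0.004,0],
])

```text
t: 10.05
tcp_pos: [0.4501, -0.3314, 0.0402]
tool_rot: [-0.0, 0.655, 0.755, 0.0]
ft_force: [1.1, 0.6, -0.6]
gripper_width: 0.0005
grasp_force: 0.0
```

Call:
jog_arm([
  [0,0,0,-0.002,0],
  [0,0,0,-0.004,0],
  [0,0,0,-0.004,0],
])

```text
t: 10.35
tcp_pos: [0.4494, -0.3316, 0.0362]
tool_rot: [-0.0, 0.655, 0.755, 0.0]
ft_force: [0.3, -0.3, 0.3]
gripper_width: 0.0001
grasp_force: 0.0
```

Call:
jog_arm([
  [0,0,0,-0.002,0],
  [0,0,0,-0.004,0],
  [0,0,0,-0.004,0],
])

```text
t: 10.65
tcp_pos: [0.4492, -0.3318, 0.0322]
tool_rot: [-0.0, 0.656, 0.755, -0.0]
ft_force: [0.4, 0.2, -0.2]
gripper_width: 0.0
grasp_force: 0.0
```

Call:
jog_arm([
  [0,0,0,-0.002,0],
  [0,0,0,-0.004,0],
  [0,0,0,-0.004,0],
])

```text
t: 10.95
tcp_pos: [0.4492, -0.3317, 0.0282]
tool_rot: [-0.0, 0.656, 0.755, -0.0]
ft_force: [-0.2, -0.3, -0.2]
gripper_width: 0.0004
grasp_force: 0.0
```

Call:
jog_arm([
  [0,0,0,-0.002,0],
  [0,0,0,-0.004,0],
  [0,0,0,-0.004,0],
])

```text
t: 11.25
tcp_pos: [0.4492, -0.3317, 0.0241]
tool_rot: [-0.0, 0.656, 0.755, -0.0]
ft_force: [0.1, -0.8, -0.0]
gripper_width: 0.0003
grasp_force: 0.0
```

Still no contact, over the deck as well. I'll locate the real fingertip in the side view by differencing pictures taken with the arm down and raised.

```bash
python3 w.py 7 deck_top cartridge_top; python3 -c "
from h import *
import pickle
c=capture('side'); s=sense(); pickle.dump((s,c),open('sd.pkl','wb')); print(s['ft_force'],s['gripper_width'])"
```

```text
11.25 [ 0.4492 -0.3317  0.0241] [-2.000e-04  6.556e-01  7.551e-01 -0.000e+00] [ 0.09 -0.85 -0.04]
deck_top 0.7 [ 0.4023 -0.3084  0.0443] [202. 202.]
cartridge_top 0.74 [ 0.4808 -0.3076  0.0489] [337. 221.]
[ 0.24183324  0.1787523  -0.26540488] 0.0005544300682980728
```

Call:
jog_arm([
  [0,0,0,0.05,0],
  [0,0,0,0.1,0],
  [0,0,0,0.12,0],
  [0,0,0,0.12,0],
])

```text
t: 11.85
tcp_pos: [0.451, -0.3333, 0.1478]
tool_rot: [0.003, 0.656, 0.755, 0.001]
ft_force: [-0.7, -0.6, -0.5]
gripper_width: 0.0003
grasp_force: 0.0
```

```bash
cat > df.py <<'E'
from h import *
import pickle
s,c=pickle.load(open('sd.pkl','rb')); c2=capture('side'); s2=sense(); pickle.dump((s2,c2),open('su.pkl','wb'))
t,t2=np.array(s['tcp_pos']),np.array(s2['tcp_pos'])
print(t,t2,'tip dn',proj(c,t),'up',proj(c,t2))
# beige finger: hue segmentation, low/up difference
def m(im):
    h=cv2.cvtColor(im,cv2.COLOR_BGR2HSV).astype(int); b=im.astype(int)
    return (b[...,2]-b[...,0]>12)&(b[...,2]>70)
for n,a,b,T in(('dn',c,c2,t),('up',c2,c,t2)):
    A,B=a['pixels'],b['pixels']; d=m(A)&(np.abs(A.astype(int)-B).sum(2)>40)
    u,v=proj(a,T).astype(int)
    for r in range(v-30,v+16,3):
        q=np.where(d[r,u-40:u+40])[0]; print(n,r,[] if len(q)==0 else (u-40+q.min(),u-40+q.max(),len(q)))
E
python3 df.py
```

```text
[ 0.44934061 -0.33191189  0.02447851] [ 0.45019069 -0.3322926   0.14571433] tip dn [277.52529758 269.97877321] up [278.14441076 236.41036896]
dn 239 (np.int64(267), np.int64(273), 3)
dn 242 []
dn 245 (np.int64(278), np.int64(284), 2)
dn 248 (np.int64(272), np.int64(272), 1)
dn 251 (np.int64(271), np.int64(273), 3)
dn 254 (np.int64(273), np.int64(274), 2)
dn 257 []
dn 260 []
dn 263 (np.int64(254), np.int64(254), 1)
dn 266 (np.int64(254), np.int64(255), 2)
dn 269 []
dn 272 (np.int64(272), np.int64(273), 2)
dn 275 []
dn 278 []
dn 281 (np.int64(255), np.int64(256), 2)
dn 284 []
up 206 (np.int64(275), np.int64(286), 5)
up 209 []
up 212 (np.int64(272), np.int64(273), 2)
up 215 (np.int64(274), np.int64(275), 2)
up 218 []
up 221 (np.int64(297), np.int64(307), 7)
up 224 (np.int64(298), np.int64(306), 9)
up 227 (np.int64(305), np.int64(306), 2)
up 230 (np.int64(303), np.int64(306), 4)
up 233 (np.int64(306), np.int64(306), 1)
up 236 (np.int64(303), np.int64(303), 1)
up 239 []
up 242 []
up 245 []
up 248 []
up 251 []
```

The side scale is only about 0.28 px per mm of height. The tips seen earlier at rows 253 and 256.5 were about 5 px, or roughly 18 mm, above the reported TCP. So the real tips end higher than reported. I'll return to the cartridge and keep descending slowly until there is contact.

Call:
jog_arm([
  [0,0.037,0.017,-0.03,0],
  [0,0.037,0.017,-0.075,0],
  [0,0.037,0.017,-0.11,0],
  [0,0.037,0.017,-0.12,0],
  [0,0.037,0.017,-0.121,0],
])

```text
t: 12.4
tcp_pos: [0.4847, -0.3142, 0.0217]
tool_rot: [-0.002, 0.656, 0.755, -0.001]
ft_force: [-0.7, -0.4, 0.5]
gripper_width: 0.0006
grasp_force: 0.0
```

Call:
jog_arm([
  [0,0,0,-0.001,0],
  [0,0,0,-0.002,0],
  [0,0,0,-0.002,0],
])

```text
t: 12.7
tcp_pos: [0.487, -0.3155, 0.0227]
tool_rot: [0.001, 0.656, 0.755, 0.0]
ft_force: [-0.2, 0.3, 0.4]
gripper_width: 0.0006
grasp_force: 0.0
```

Call:
jog_arm([
  [0,0,0,-0.001,0],
  [0,0,0,-0.002,0],
  [0,0,0,-0.002,0],
])

```text
t: 13.0
tcp_pos: [0.4864, -0.3148, 0.0196]
tool_rot: [0.0, 0.656, 0.755, 0.0]
ft_force: [0.3, 0.4, 0.7]
gripper_width: 0.0002
grasp_force: 0.0
```

Call:
jog_arm([
  [0,0,0,-0.001,0],
  [0,0,0,-0.002,0],
  [0,0,0,-0.002,0],
])

```text
t: 13.3
tcp_pos: [0.4864, -0.3149, 0.0175]
tool_rot: [0.0, 0.656, 0.755, 0.0]
ft_force: [-0.3, 0.2, 3.2]
gripper_width: 0.0005
grasp_force: 1.8
```

Contact at a reported z of 0.0175, so the tips end about 29 mm above the reported TCP. Now I'll press it home.

Call:
jog_arm([
  [0,0,0,-0.001,0],
  [0,0,0,-0.002,0],
  [0,0,0,-0.003,0],
])

```text
t: 13.6
tcp_pos: [0.4864, -0.3149, 0.0144]
tool_rot: [0.0, 0.656, 0.755, 0.0]
ft_force: [-1.0, 1.8, 4.5]
gripper_width: 0.0005
grasp_force: 2.5
```

Call:
jog_arm([
  [0,0,0,-0.001,0],
  [0,0,0,-0.002,0],
  [0,0,0,-0.003,0],
])

```text
t: 13.9
tcp_pos: [0.4865, -0.315, 0.0127]
tool_rot: [0.0, 0.656, 0.755, 0.001]
ft_force: [-7.1, 7.1, 34.1]
gripper_width: 0.0004
grasp_force: 17.0
```

Call:
jog_arm([
  [0,0,0,-0.001,0],
  [0,0,0,-0.002,0],
])

```text
t: 14.1
tcp_pos: [0.4866, -0.315, 0.0124]
tool_rot: [0.0, 0.656, 0.755, 0.001]
ft_force: [-12.6, 11.7, 57.6]
gripper_width: 0.0002
grasp_force: 28.5
```

Call:
jog_arm([
  [0,0,0,-0.001,0],
  [0,0,0,-0.001,0],
])

```text
t: 14.3
tcp_pos: [0.4867, -0.315, 0.0123]
tool_rot: [0.001, 0.656, 0.755, 0.002]
ft_force: [-13.1, 12.3, 58.0]
gripper_width: 0.0008
grasp_force: 28.9
```

Hard stop reached at a reported 0.0125. I'll back off and check the cartridge's height from the earlier viewing pose.

Call:
jog_arm([
  [0,0,0,0.02,0],
  [0,0,0.0,0.06,0],
  [0,0,0.0,0.099,0],
  [0,0,0.0,0.099,0],
  [0,0,0,0.099,0],
])

```text
t: 14.8
tcp_pos: [0.4867, -0.315, 0.1079]
tool_rot: [0.001, 0.656, 0.755, 0.0]
ft_force: [0.1, 0.9, -0.6]
gripper_width: 0.0006
grasp_force: 0.0
```

```bash
python3 w.py 8 cartridge_top
cat > cart.py <<'E'
from h import *
import pickle
from ov import *
L={n:pickle.load(open(f'w{n}.pkl','rb')) for n in '58'}
for n in '58':
    s,c=L[n]; g=cv2.cvtColor(c['pixels'],cv2.COLOR_BGR2GRAY)
    print(n,'pred z.047/.040 +y,-y rows',[proj(c,np.r_[D+.078*X+j*.017*Y,z],s).round(1).tolist() for z in(.047,.04,.024) for j in (1,-1)])
    print('col profile',[int(x) for x in g[180:242,270:278].mean(1)])
    print('row profile',[int(x) for x in g[205:209,250:300].mean(0)])
cs=capture('side'); pickle.dump((sense(),cs),open('s8.pkl','wb'))
a=pickle.load(open('su.pkl','rb'))[1]['pixels']
for P in([.4856,-.3146,.047],[.4856,-.3146,.04]): print('side',proj(cs,P).round(1))
u,v=proj(cs,[.4856,-.3146,.044]).astype(int)
for im in(a,cs['pixels']): print('side col',[int(x) for x in cv2.cvtColor(im,cv2.COLOR_BGR2GRAY)[v-16:v+20,u-1:u+2].mean(1)])
E
python3 cart.py
```

```text
14.8 [ 0.4867 -0.315   0.1079] [7.000e-04 6.556e-01 7.551e-01 3.000e-04] [ 0.12  0.91 -0.63]
cartridge_top 0.77 [ 0.4848 -0.3121  0.0414] [275. 207.]
5 pred z.047/.040 +y,-y rows [[274.7, 196.3], [274.8, 233.4], [274.8, 194.5], [274.9, 230.7], [275.0, 190.7], [275.0, 225.1]]
col profile [180, 179, 178, 179, 177, 167, 129, 73, 46, 53, 57, 50, 49, 61, 73, 80, 81, 85, 97, 105, 110, 108, 103, 90, 75, 70, 71, 71, 71, 71, 80, 98, 107, 109, 103, 102, 99, 99, 99, 99, 100, 100, 99, 99, 98, 98, 98, 100, 102, 116, 136, 145, 146, 140, 132, 140, 148, 144, 135, 119, 100, 88]
row profile [111, 112, 110, 112, 111, 113, 111, 111, 109, 103, 94, 89, 93, 100, 108, 109, 106, 98, 84, 69, 68, 69, 71, 68, 72, 72, 74, 73, 71, 68, 72, 86, 101, 109, 108, 107, 106, 105, 111, 115, 116, 115, 114, 116, 116, 113, 115, 113, 107, 92]
8 pred z.047/.040 +y,-y rows [[275.6, 192.2], [275.7, 229.9], [275.6, 190.5], [275.7, 227.3], [275.7, 186.9], [275.8, 221.8]]
col profile [178, 168, 131, 79, 50, 54, 59, 55, 57, 67, 87, 110, 130, 130, 119, 112, 105, 92, 78, 72, 70, 70, 71, 70, 70, 70, 71, 69, 70, 81, 98, 109, 109, 105, 100, 99, 99, 98, 98, 99, 98, 99, 106, 122, 139, 147, 145, 131, 99, 62, 65, 104, 137, 151, 153, 152, 149, 144, 136, 119, 100, 88]
row profile [113, 111, 112, 113, 114, 112, 111, 111, 111, 112, 111, 103, 92, 91, 97, 109, 110, 111, 102, 86, 70, 68, 68, 70, 70, 71, 72, 72, 71, 69, 69, 74, 91, 106, 113, 111, 107, 103, 104, 111, 115, 115, 115, 116, 115, 114, 114, 114, 112, 107]
side [287.3 254.7]
side [287.2 256.5]
side col [56, 56, 56, 55, 57, 56, 57, 56, 55, 57, 72, 106, 129, 135, 128, 111, 93, 78, 74, 87, 96, 90, 79, 77, 76, 70, 56, 51, 51, 73, 96, 103, 102, 103, 109, 118]
side col [55, 56, 55, 55, 56, 57, 55, 54, 54, 58, 68, 98, 124, 139, 126, 95, 84, 95, 95, 90, 95, 110, 126, 107, 82, 69, 53, 45, 49, 72, 95, 100, 98, 89, 96, 105]
```

The cartridge's top face now sits flush with the base-slot edge. Its rim moved 6 rows against a predicted 5.8, and the network gives z = 0.041, so the cartridge is home. Next is the cover.

Call:
jog_arm([
  [0.1,0.01,0.02,0.04,0],
  [0.2,0.02,0.055,0.075,0],
  [0.3,0.03,0.1,0.09,-5],
  [0.4,0.04,0.145,0.09,-10],
  [0.5,0.05,0.19,0.09,-15],
])

```text
t: 15.45
tcp_pos: [0.5363, -0.1231, 0.197]
tool_rot: [-0.0, 0.75, 0.662, -0.0]
ft_force: [0.6, 0.4, -0.0]
gripper_width: 0.0356
grasp_force: 0.0
```

Call:
jog_arm([
  [0.5,0.01,0.045,0,0],
  [0.5,0.02,0.085,0,0],
  [0.5,0.03,0.11,0,0],
  [0.5,0.03,0.11,0,0],
  [0.5,0.03,0.11,0,0],
])

```text
t: 15.95
tcp_pos: [0.5657, -0.0146, 0.1962]
tool_rot: [-0.0, 0.748, 0.664, -0.001]
ft_force: [0.3, 0.2, -0.1]
gripper_width: 0.0458
grasp_force: 0.0
```

```bash
python3 w.py 9 cover_grip
cat > cov2.py <<'E'
from h import *
import pickle,sys
s,c=pickle.load(open(f'w{sys.argv[1]}.pkl','rb')); g=cv2.cvtColor(c['pixels'],cv2.COLOR_BGR2GRAY)
u,v=proj(c,[.566,-.005,.018],s).astype(int); r=int(sys.argv[2]); x0,y0=max(u-r,0),max(v-r,0)
sub=(g[y0:v+r,x0:u+r]>140).astype(np.uint8)
k=max(cv2.findContours(sub,cv2.RETR_EXTERNAL,cv2.CHAIN_APPROX_NONE)[0],key=cv2.contourArea)
W=lambda k,z:np.array([ray(c,p[0][0]+x0,p[0][1]+y0,z,s)[:2]*1000 for p in k],np.float32)
print((u,v),cv2.boundingRect(k),'plate',cv2.minAreaRect(W(k,.018)))
m=np.zeros_like(sub); cv2.drawContours(m,[cv2.convexHull(k)],-1,1,-1); m=cv2.erode(m,np.ones((9,9)))
d=((g[y0:v+r,x0:u+r]<80)&(m>0)).astype(np.uint8)
k=max(cv2.findContours(d,cv2.RETR_EXTERNAL,cv2.CHAIN_APPROX_NONE)[0],key=cv2.contourArea)
for z in(.018,.046): print('bar',z,cv2.minAreaRect(W(k,z)))
E
python3 cov2.py 9 70
```

```text
15.95 [ 0.5657 -0.0146  0.1962] [-3.000e-04  7.482e-01  6.635e-01 -1.200e-03] [ 0.3   0.17 -0.09]
cover_grip 0.92 [0.662  0.1141 0.0125] [347.  67.]
cover_grip 0.89 [5.651e-01 2.000e-04 1.770e-02] [276. 174.]
(np.int64(277), np.int64(178)) (35, 34, 72, 71) plate ((566.3812255859375, -4.811595916748047), (86.7629165649414, 87.37437438964844), 82.1363525390625)
bar 0.018 ((564.77001953125, -9.07623291015625), (60.51364517211914, 11.399733543395996), 83.33416748046875)
bar 0.046 ((565.5987548828125, -3.9772167205810547), (55.86845779418945, 10.524687767028809), 83.3343505859375)
```

Call:
jog_arm([
  [0.45,0,0.01,-0.03,0],
  [0.45,0,0.01,-0.075,0],
  [0.45,0,0.01,-0.115,0],
  [0.45,0,0.01,-0.14,0],
  [0.45,0,0.01,-0.14,0],
])

```text
t: 16.55
tcp_pos: [0.5634, -0.0064, 0.0545]
tool_rot: [-0.002, 0.749, 0.662, -0.003]
ft_force: [-0.4, -0.2, 0.4]
gripper_width: 0.0412
grasp_force: 0.0
```

Call:
jog_arm([
  [0.45,0,0,-0.012,0],
  [0.45,0,0,-0.02,0],
  [0.45,0,0,-0.025,0],
])

```text
t: 16.85
tcp_pos: [0.5668, -0.0051, 0.0327]
tool_rot: [0.0, 0.749, 0.663, 0.001]
ft_force: [0.1, -0.4, -0.3]
gripper_width: 0.0408
grasp_force: 0.0
```

Call:
jog_arm([
  [0.45,0,0,-0.003,0],
  [0.45,0,0,-0.006,0],
  [0.45,0,0,-0.008,0],
])

```text
t: 17.15
tcp_pos: [0.5665, -0.0048, 0.0245]
tool_rot: [0.0, 0.749, 0.663, 0.0]
ft_force: [0.4, 0.6, 0.5]
gripper_width: 0.0413
grasp_force: 0.0
```

Call:
jog_arm([
  [0.45,0,0,-0.003,0],
  [0.45,0,0,-0.006,0],
  [0.45,0,0,-0.008,0],
])

```text
t: 17.45
tcp_pos: [0.5663, -0.0048, 0.0162]
tool_rot: [-0.0, 0.749, 0.663, -0.0]
ft_force: [0.1, 0.6, -0.4]
gripper_width: 0.0412
grasp_force: 0.0
```

Call:
jog_arm([
  [0.45,0,0,-0.004,0],
  [0.45,0,0,-0.008,0],
  [0.45,0,0,-0.01,0],
  [0.45,0,0,-0.01,0],
])

```text
t: 17.85
tcp_pos: [0.5661, -0.0049, 0.0061]
tool_rot: [-0.0, 0.749, 0.663, -0.0]
ft_force: [0.3, 0.7, -1.8]
gripper_width: 0.0412
grasp_force: 0.0
```

Call:
jog_arm([
  [0.45,0,0,-0.002,0],
  [0.45,0,0,-0.004,0],
  [0.45,0,0,-0.004,0],
])

```text
t: 18.15
tcp_pos: [0.5662, -0.0049, 0.0022]
tool_rot: [-0.0, 0.749, 0.663, -0.0]
ft_force: [-0.2, -0.2, -0.5]
gripper_width: 0.0415
grasp_force: 0.0
```

Call:
jog_arm([
  [0.45,0,0,-0.002,0],
  [0.45,0,0,-0.004,0],
  [0.45,0,0,-0.004,0],
])

```text
t: 18.45
tcp_pos: [0.5662, -0.0048, -0.0018]
tool_rot: [-0.0, 0.749, 0.663, -0.0]
ft_force: [0.7, 0.7, 0.4]
gripper_width: 0.0411
grasp_force: 0.0
```

Call:
jog_arm([
  [0.45,0,0,-0.001,0],
  [0.45,0,0,-0.003,0],
  [0.45,0,0,-0.003,0],
])

```text
t: 18.75
tcp_pos: [0.5662, -0.0048, -0.0048]
tool_rot: [-0.0, 0.749, 0.663, -0.0]
ft_force: [1.0, -0.7, -0.3]
gripper_width: 0.0411
grasp_force: 0.0
```

The reported z of about -0.005 with no contact confirms the same 28 mm offset. I'll stop about 2.5 mm above the plate and grip.

Call:
jog_arm([
  [0.45,0,0,-0.0025,0],
  [0.1,0,0,-0.0025,0],
  [0,0,0,-0.0025,0],
  [0,0,0,-0.0025,0],
  [0,0,0,-0.0025,0],
], newtons=35)

```text
t: 19.25
tcp_pos: [0.5662, -0.0049, -0.007]
tool_rot: [-0.0, 0.749, 0.663, -0.0]
ft_force: [-1.3, 0.2, 1.0]
gripper_width: 0.0139
grasp_force: 3.7
```

Call:
jog_arm([
  [0,0,0,0,0],
  [0,0,0,0,0],
  [0,0,0,0,0],
])

```text
t: 19.55
tcp_pos: [0.5662, -0.0049, -0.0071]
tool_rot: [-0.0, 0.749, 0.663, -0.0]
ft_force: [-1.2, 0.8, 0.8]
gripper_width: 0.0139
grasp_force: 35.0
```

Call:
jog_arm([
  [0,0,0,0.02,0],
  [0,0,0,0.06,0],
  [0,0,0,0.1,0],
  [0,0,0,0.127,0],
  [0,0,0,0.127,0],
])

```text
t: 20.05
tcp_pos: [0.5687, -0.0052, 0.1234]
tool_rot: [0.002, 0.749, 0.663, 0.003]
ft_force: [0.8, -0.2, -1.2]
gripper_width: 0.0138
grasp_force: 35.0
```

Call:
jog_arm([
  [0,-0.02,-0.04,0,3],
  [0,-0.04,-0.08,0,6],
  [0,-0.06,-0.12,0,9],
  [0,-0.08,-0.16,0,12],
  [0,-0.1,-0.2,0,15],
])

```text
t: 20.55
tcp_pos: [0.4647, -0.2057, 0.1189]
tool_rot: [-0.001, 0.655, 0.756, -0.0]
ft_force: [0.9, -1.0, -2.4]
gripper_width: 0.0141
grasp_force: 35.0
```

Call:
jog_arm([
  [0,-0.02,-0.04,0,0],
  [0,-0.04,-0.08,-0.01,0],
  [0,-0.055,-0.115,-0.03,0],
  [0,-0.059,-0.121,-0.05,0],
  [0,-0.059,-0.121,-0.053,0],
])

```text
t: 21.05
tcp_pos: [0.4043, -0.3262, 0.0643]
tool_rot: [-0.002, 0.657, 0.754, -0.001]
ft_force: [-0.6, 0.7, -2.7]
gripper_width: 0.014
grasp_force: 35.0
```

```bash
python3 w.py 10 cover_grip deck_top fixture; python3 -c "
from h import *
s=sense(); print(s['gripper_width'],s['grasp_force'],s['ft_force'],s['moment'])
for n in('side',):
    c=capture(n)
    for r in recognise(c,'cover_grip')[:3]: print(n,r['p'],world(c,r['location']).round(4))"
```

```text
21.05 [ 0.4043 -0.3262  0.0643] [-2.200e-03  6.571e-01  7.538e-01 -7.000e-04] [-0.62  0.67 -2.66]
cover_grip 0.98 [ 0.4037 -0.3005  0.0939] [281. 213.]
deck_top 0.73 [ 0.4039 -0.2857  0.0445] [284. 173.]
fixture 0.75 [ 0.4591 -0.2777  0.0235] [356. 169.]
0.013859961426393884 34.999621510505676 [ 0.84659067  0.71743951 -2.60107948] [-0.05908691  0.02114766  0.02701146]
side 0.86 [ 0.393  -0.3486  0.0914]
side 0.63 [0.6775 0.0968 0.0134]
```

Call:
jog_arm([
  [0,0,0,-0.008,0],
  [0,0,0,-0.014,0],
  [0,0,0,-0.017,0],
  [0,0,0,-0.017,0],
])

```text
t: 21.75
tcp_pos: [0.407, -0.3255, 0.0493]
tool_rot: [-0.001, 0.656, 0.755, -0.0]
ft_force: [-0.6, 0.7, -1.8]
gripper_width: 0.0138
grasp_force: 35.0
```

Call:
jog_arm([
  [0,0,0,-0.002,0],
  [0,0,0,-0.004,0],
  [0,0,0,-0.004,0],
])

```text
t: 22.05
tcp_pos: [0.4072, -0.3259, 0.0458]
tool_rot: [-0.0, 0.656, 0.755, -0.0]
ft_force: [-0.0, 1.0, -2.3]
gripper_width: 0.0137
grasp_force: 35.0
```

Call:
jog_arm([
  [0,0,0,-0.002,0],
  [0,0,0,-0.003,0],
  [0,0,0,-0.003,0],
])

```text
t: 22.35
tcp_pos: [0.4069, -0.326, 0.0429]
tool_rot: [-0.0, 0.656, 0.755, -0.0]
ft_force: [-2.3, -0.5, 0.1]
gripper_width: 0.0137
grasp_force: 35.0
```

Call:
jog_arm([
  [0,-0.0015,0,0,0],
  [0,-0.0015,0,-0.002,0],
  [0,-0.0015,0,-0.002,0],
])

```text
t: 22.65
tcp_pos: [0.4058, -0.3257, 0.0407]
tool_rot: [-0.0, 0.656, 0.755, 0.0]
ft_force: [0.2, 0.4, -2.5]
gripper_width: 0.0139
grasp_force: 35.0
```

Call:
jog_arm([
  [0,0,0,-0.002,0],
  [0,0,0,-0.003,0],
  [0,0,0,-0.003,0],
])

```text
t: 22.95
tcp_pos: [0.4058, -0.3258, 0.0377]
tool_rot: [-0.0, 0.656, 0.755, 0.0]
ft_force: [0.6, 0.7, -1.4]
gripper_width: 0.0134
grasp_force: 35.0
```

Still free at 0.0377, well below the pin's tip height, so the pin is in the socket. Now I'll push down.

Call:
jog_arm([
  [0,0,0,-0.002,0],
  [0,0,0,-0.004,0],
  [0,0,0,-0.005,0],
])

```text
t: 23.25
tcp_pos: [0.4059, -0.326, 0.033]
tool_rot: [0.0, 0.656, 0.755, 0.0]
ft_force: [-1.6, 1.2, 3.8]
gripper_width: 0.0138
grasp_force: 35.0
```

Call:
jog_arm([
  [0,0,0,-0.002,0],
  [0,0,0,-0.004,0],
  [0,0,0,-0.004,0],
])

```text
t: 23.55
tcp_pos: [0.4059, -0.326, 0.0289]
tool_rot: [0.0, 0.656, 0.755, 0.0]
ft_force: [-1.3, 1.0, 5.2]
gripper_width: 0.0137
grasp_force: 35.0
```

Call:
jog_arm([
  [0,0,0,-0.001,0],
  [0,0,0,-0.002,0],
  [0,0,0,-0.002,0],
])

```text
t: 23.85
tcp_pos: [0.4059, -0.326, 0.027]
tool_rot: [0.0, 0.656, 0.755, 0.0]
ft_force: [0.0, 1.7, 7.0]
gripper_width: 0.0136
grasp_force: 35.0
```

Near the lower stop. A little more, until the force climbs past the spring force.

Call:
jog_arm([
  [0,0,0,-0.001,0],
  [0,0,0,-0.001,0],
])

```text
t: 24.05
tcp_pos: [0.406, -0.326, 0.0268]
tool_rot: [0.0, 0.656, 0.755, 0.0]
ft_force: [-3.3, 3.7, 19.0]
gripper_width: 0.0137
grasp_force: 35.0
```

Call:
jog_arm([
  [0,0,0,-0.001,0],
  [0,0,0,-0.001,0],
])

```text
t: 24.25
tcp_pos: [0.4061, -0.326, 0.0268]
tool_rot: [0.0, 0.656, 0.755, 0.001]
ft_force: [-6.7, 6.7, 34.6]
gripper_width: 0.0136
grasp_force: 35.0
```

Call:
jog_arm([
  [0,0,0,0.001,0],
  [0,0,0,0.001,0],
  [0,0,0,0.001,0],
])

```text
t: 24.55
tcp_pos: [0.406, -0.326, 0.0269]
tool_rot: [0.0, 0.656, 0.755, 0.0]
ft_force: [-3.8, 4.8, 18.2]
gripper_width: 0.0135
grasp_force: 35.0
```

```bash
python3 -c "
from h import *
c=capture('side'); s=sense(); print(s['tcp_pos'],s['ft_force'],s['gripper_width'])
for l in NAMES[3:]:
    for r in recognise(c,l)[:1]: print(l,round(r['p'],2),world(c,r['location']).round(3))"
```

```text
[ 0.40600107 -0.32600901  0.02685121] [-3.49990806  4.46528869 18.64612796] 0.014247420756724739
cartridge_top 0.49 [ 0.478 -0.319  0.038]
flux_bottle_mid 0.46 [ 0.572 -0.236  0.051]
tip_tin_mid 0.79 [ 0.601 -0.357  0.022]
solder_reel_mid 0.74 [ 0.362 -0.488  0.036]
```

The cover is held on the lower stop with 18 N, and the bottle, tin and reel are unmoved.

```bash
python3 -c "
from plant import finish_job
print(finish_job())"
```

```text
the job is handed in; nothing more can be done
None
```

I pressed the cartridge home, fitted the cover over the pin, and handed the job in at about 25 s with cover and deck held on the lower stop at about 18 N. The bottle, tin and reel hadn't moved. The push on the cartridge briefly reached 58 N at the wrist, through the fingertips and under the 120 N wrist limit.

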